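# Seat the clamp key in the key-cutter's vice and clamp the blank

### The job

Take the T-handled clamp key out of its stand and put its square tip into the round collar of the key-cutting machine's vice; with light pressure, turn it until it finds the hidden drive and drops fully home, flange flush on the collar. Then turn it clockwise (seen from above) until the vice jaw has closed on the brass key blank, and leave it standing there, released. Be gentle: never press hard on the key to force it in, nor wrench it against the machine, and leave the tub, padlock and brush where they are.

Things in the scene. Friction and masses are not known exactly. Their poses are not given: they have to be found in the camera images.
- key: Clamp key, loose, about 0.2 kg, steel with a blue crossbar. Origin at the centre of its tip's underside, z up its axis, x along the crossbar. Square tip 18 x 18 mm, 22 mm long, sides parallel to x and y, lowest 1.5 mm bevelled to 16 mm; flange 40 mm diameter, 22 to 28 mm up; shaft 16 mm diameter; crossbar 62 mm up. Starts upright in the stand at any yaw, flange on the stand's top.
- bar (a point): Centre of the key's blue crossbar, 62 mm above the key's origin. The bar is 66 mm long (key x), 14 mm wide (key y) and 14 mm high: pinch it across its width, from above.
- flange (a point): Centre of the underside of the key's flange, 22 mm above the key's origin. Seated, it lies flush on the collar's top.
- stand: Fixed black block with an orange foot, 60 x 60 x 30 mm, with a round hole of 28.5 mm diameter and 25 mm depth in the middle of its top. Origin at the centre of its underside.
- vice: Fixed machine. Origin on the table under the socket axis, z up. Grey base 120 mm wide (y), x -60 to 260 mm; aluminium block 80 x 70 mm round the socket, 60 mm high; jaws and brass blank at x 51 to 101 mm, up to 70 mm high; red motor housing 110 mm wide, 120 mm high, x 135 to 250 mm; cutter before it at x 108 to 138 mm and button on it, up to 145 mm high.
- collar (a point): Centre of the collar's mouth, on the socket axis, 70 mm above the table. The collar is a dark steel ring, 44 mm outside diameter, its round bore 28 mm in diameter and 9.5 mm deep, down to the drive. A misaligned key stops on the drive, its flange about 9 to 12.5 mm above the collar; aligned, it drops until the flange is flush.
- drive_mouth (a point): Centre of the brass drive's top face, at the bore's bottom, 9.5 mm below the collar's mouth. Its square hole, 19.5 x 19.5 mm, has a yaw that differs every time and is not measured (this point's axes are the vice's); it repeats every quarter turn. Rubbed anticlockwise it stays put (jaw at its open stop); clockwise about 0.15 Nm turns it; past a jaw stop a clutch slips at 0.4 Nm.
- jaw (a joint): Travel of the sliding jaw with its blue top, m: 0 open at the start, 0.006 closed on the blank. Turning the seated key clockwise from above by about 1.2 rad (plus a little play) closes it; it stays where it is left.
- tub: Bystander, loose: open yellow tub with key blanks, 85 x 85 x 45 mm, origin at the centre of its underside. It and the stand may have swapped sides of the vice.
- padlock: Bystander, loose: brass padlock standing upright, 24 x 50 mm, 74 mm high, origin at the centre of its underside.
- brush: Bystander, loose: small hand brush lying flat, about 200 mm long along its x, origin under its middle.
Things that resemble listed ones, but are neither listed nor needed, are in the scene too. What is shaped like the key but green or purple is not meant.

How it is judged:
On the way:
1. the key has dropped fully home: flange flush on the collar (within 2 mm), centred and upright (horizontal distance between flange and collar below 0.003 m and z of flange in the frame of collar below 0.002 m and angle between key's own z axis and vertical below 0.06 rad), for 0.2 s.
At the end, for the whole second after the job is handed in: The jaw is closed on the blank (travel over 5.2 mm of 6), and the key stands released and still in the socket: flange within 2 mm of flush with the collar, within 3 mm of its axis, upright within 0.06 rad (all of step 1 and value of joint jaw above 0.0052 m and linear speed of key below 0.02 m/s and contact force between the fingers and key below 0.05 N); the robot touches nothing.
It fails at once if the key is pressed with more than 30 N against the machine while it rests on the drive, not yet dropped in (flange over 8.5 mm above the collar) (contact force between key and vice above 30 N and z of flange in the frame of collar above 0.0085 m).
It fails at once if the key is pressed or wrenched against the machine with more than 60 N (contact force between key and vice above 60 N).
It fails at once if the tub, padlock or brush is moved more than 30 mm (distance of any of tub, padlock, brush from where it was at the start of the episode above 0.03 m).
It also fails if it takes over 67 s, if anything falls off the work surface, if the arm or the gripper's body presses on something with over 40 N, if the wrist force passes 120 N, or if a joint passes its speed limit or range.

### The arm

A 6-joint arm with a two-finger parallel gripper is mounted at the origin on the work surface. World frame = base frame: x ahead of the robot, y to its left, z up, the work surface at z = 0. Lengths are in m, angles in rad, forces in N, time in s.
With the tool pointing down it reaches from about 0.375 to 0.9 m from the base axis. Payload 3.1 kg.
Tool frame: the origin (TCP) lies midway between the tips of the shut fingers; the grasp point (between the pads) lies 19 mm behind it; x points along the fingers, y is the direction in which the jaws open and shut, and the axes are right-handed (so a half turn about x gives the same grasp; the last joint's range is limited). The gripper opens to 87 mm and grips with 3 to 60 N. Pads are 19 mm wide; open, the fingers measure 117 mm over their backs; the gripper's body (75 mm by 190 mm) begins 51 mm behind the grasp point.
Start: joints at [-1.31, 0.527, 1.433, -0, 1.181, -0.178], TCP at [0.266, -0.565, 0.223] pointing down, gripper open.
Joint ranges: [-3.08, 3.08], [-0.75, 2.2], [0.22, 2.44], [-1.43, 4.57], [0, 2.65], [-2.85, 2.85]. Speed limits (rad/s): [2.79, 2.79, 3.14, 3.14, 3.14, 3.14].

### API

Orientations are given as a unit quaternion [x, y, z, w].
In Python, from rig import get_obs, imaging, robot gives the robot as it stands.
- The arm moves only by the shell command python3 -m inch 'ROWS' [FORCE]. ROWS is JSON, a list of rows, each a list of 3 entries, a list of its own where there are three numbers: the finger opening in mm, from 0 to 87, then the shift along the tool's x, y, z in mm, then the turn, a rotation vector about the tool's x, y, z in degrees. In form: [[grip, [dx, dy, dz], [wx, wy, wz]], ...]. A call has 1 to 12 rows; each row shifts and turns the pose as measured when the row begins, along the tool's axes as they then stand; what a row does not reach is not made up. A row lasts 1/8 s, in which the tool goes at most 62.5 mm and 10.7 degrees, less where a joint would pass 70% of its speed; a pose out of reach is approached as far as the arm can. A call with a gripper value outside its range is refused whole. The fingers move at their own pace and stop on an object; FORCE is the grip in N (left out, the last holds). Time passes only in rows, so rows that do not move let the fingers close. It gives the time, the measured TCP pose, the force and the opening at its end, in the units of the state.
- get_obs(): the state, without advancing time (a new reading comes with each control period).
- imaging.camera(name): name is "scene" or "top" or "wrist"; returns the picture (400x640x3 uint8, red, green, blue); there is no depth.
- imaging.camera_params(name): a dict with "camera_matrix" (3x3 intrinsics, pixels), "xyz" and "rotation" of the camera in the world. Camera axes: x right, y down, z forward; pixel columns grow to the right and rows downward; lengths in m; the calibration is good to about 2 mm. A picture is of the moment at which its call begins: read the wrist's pose just before it. camera_params takes no time and is no camera call; for the wrist camera it gives the pose at the moment of the call.
- robot.hand_in(): hands the job in, once; it reports no verdict.
Trained networks look in the newest picture that a camera, given by its name, has taken for a name from the list of things; names that differ only in an ending like _2 or _b are one class to them, and where a whole thing is asked for, a point or a joint stands for the part that bears it (a point fixed in the world has none). Each returns a list of dicts, best first, with "confidence" (0 to 1); they miss things now and then, are a little off and sometimes report something else, mostly with a low value. They report only what shows in the picture. A call takes as long as a camera call. They do not tell look-alikes from the thing itself.
- imaging.cut_out(camera, target): "pixels" (400x640 bool, what is visible of it) and "box" ([centre column, centre row, width, height] in pixels, round what is visible of it).
- imaging.tip_of(camera, target): "pixel" ([column, row] in pixels: a listed point, or the origin of a listed thing).
The state is a dict: "time": time; "q": joint angles; "joint_velocities": joint speeds; "joint_torque": joint torques, N m; "position": TCP position; "tool_rot": TCP orientation; "ft_force": force on the tool from outside, world axes, zero at the start; "moment": the same for the moment, N m; "grip_width": finger opening in m.
Only numpy, scipy, OpenCV 4.12 (cv2) and the standard library are available. Lean on these libraries where they do the work, as an engineer would, in place of code of your own. Each camera call takes 0.05 s, during which the arm holds its last target. There are 200 camera calls.

## Working session

There is one attempt and no reset: what is moved stays moved. The work goes in short steps, Python scripts to look and compute and a shell command to move; the robot and the scene stay as the last step left them, time stands still between calls to the robot, and variables do not carry over. Pictures are saved under pics/ and viewed, about 8 in all and at most 12, crops included, and the job is handed in when it is done.

```bash
mkdir -p pics; ls
cat > h.py <<'E'
import numpy as np, cv2
from rig import get_obs, imaging, robot
from scipy.spatial.transform import Rotation as R
def snap(c,fn=None):
    im=imaging.camera(c)
    if fn: cv2.imwrite('pics/'+fn,im[:,:,::-1])
    return im
def Rm(p):
    r=np.array(p['rotation'],float)
    return r if r.shape==(3,3) else R.from_quat(r).as_matrix()
def ray(c,px,z,p=None):
    p=p or imaging.camera_params(c)
    d=Rm(p)@np.linalg.inv(np.array(p['camera_matrix']))@np.array([px[0],px[1],1.])
    o=np.array(p['xyz']); return o+d*(z-o[2])/d[2]
def proj(c,X,p=None):
    p=p or imaging.camera_params(c)
    v=np.array(p['camera_matrix'])@(Rm(p).T@(np.array(X)-np.array(p['xyz'])));return v[:2]/v[2]
E
python3 - <<'E'
from h import *
np.set_printoptions(precision=4,suppress=True)
for c in ('top','scene'):
    snap(c,c+'1.png'); p=imaging.camera_params(c); print(c,p)
    for n,z in (('key',.008),('bar',.07),('flange',.03),('collar',.07),('stand',0),('vice',0),('tub',0),('padlock',0),('brush',0)):
        print(n,[(np.round(t['pixel']),round(t['confidence'],2),ray(c,t['pixel'],z,p)[:2]) for t in imaging.tip_of(c,n)[:3]])
print(get_obs())
E
python3 -c "
import cv2,numpy as np
cv2.imwrite('pics/both.png',cv2.resize(np.vstack([cv2.imread('pics/top1.png'),cv2.imread('pics/scene1.png')]),(480,600)))"
```

```text
pics
top {'camera_matrix': array([[399.0535,   0.    , 320.0446],
       [  0.    , 399.0535, 195.772 ],
       [  0.    ,   0.    ,   1.    ]]), 'xyz': array([0.4005, 0.0141, 1.0291]), 'rotation': array([ 0.711 , -0.699 ,  0.0648, -0.0413])}
key [(array([426., 268.]), 0.83, array([ 0.3755, -0.2925])), (array([371., 232.]), 0.73, array([ 0.4654, -0.1516])), (array([416., 220.]), 0.7, array([ 0.4972, -0.2682]))]
bar [(array([424., 219.]), 0.8, array([ 0.4944, -0.2703])), (array([376., 227.]), 0.79, array([ 0.4725, -0.1532])), (array([431., 270.]), 0.55, array([ 0.3713, -0.2845]))]
flange [(array([419., 219.]), 0.58, array([ 0.4965, -0.2696])), (array([376., 231.]), 0.55, array([ 0.4649, -0.1604])), (array([427., 273.]), 0.54, array([ 0.3634, -0.2868]))]
collar [(array([304., 204.]), 0.88, array([0.5249, 0.0229])), (array([419., 217.]), 0.51, array([ 0.4981, -0.2583]))]
stand [(array([415., 222.]), 0.81, array([ 0.4925, -0.2687]))]
vice [(array([307., 208.]), 0.66, array([0.5232, 0.0142]))]
tub [(array([224., 212.]), 0.57, array([0.5102, 0.2261]))]
padlock [(array([200., 147.]), 0.51, 
[... 1114 characters left out ...]
., 326.]), 0.63, array([0.6725, 0.297 ])), (array([249., 148.]), 0.24, array([ 0.4681, -0.3061]))]
brush [(array([196., 192.]), 0.62, array([ 0.6716, -0.3061])), (array([249., 137.]), 0.2, array([ 0.4338, -0.339 ]))]
{'time': 1.0, 'q': array([-1.3095,  0.5275,  1.4327, -0.    ,  1.1814, -0.1785]), 'joint_velocities': array([ 0.0015,  0.002 , -0.0003,  0.0002,  0.0001,  0.0011]), 'joint_torque': array([  0.0008, -44.0017, -17.699 ,   0.0634,   0.0505,  -0.    ]), 'position': array([ 0.2661, -0.5655,  0.2225]), 'tool_rot': array([-0.6901, -0.1543,  0.6901, -0.1542]), 'ft_force': array([-0.2072, -0.2049,  0.2234]), 'moment': array([-0.0228,  0.0462,  0.0091]), 'grip_width': 0.08680045701918955}
```

View pics/top1.png

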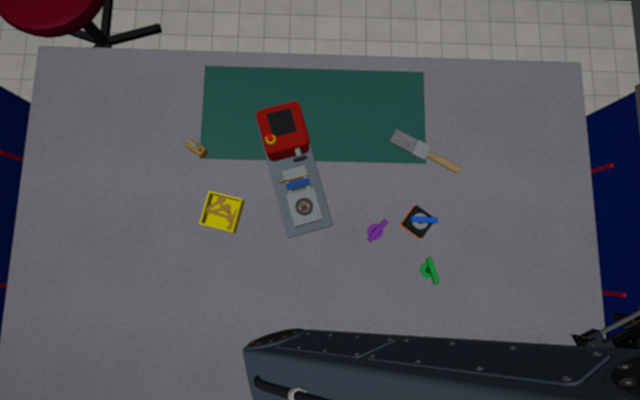

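View pics/scene1.png

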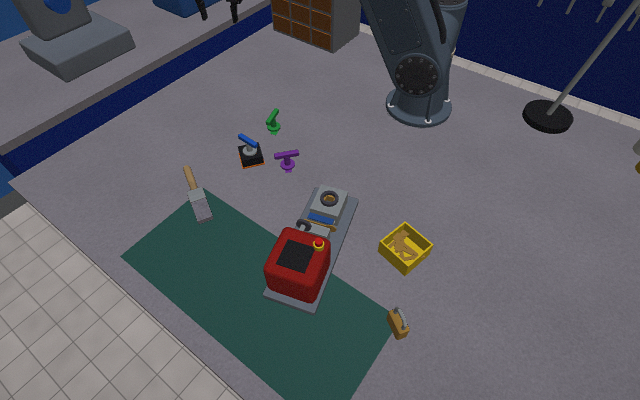

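The top view shows the blue key in the stand at about (422,220), with the purple (376,230) and green (430,271) decoys nearby. The collar is at (304,206), the tub and padlock are to the left, and the brush is at the upper right. The networks agree with this. Next I get the bar yaw and the tool-frame move.

```bash
cat >> h.py <<'E'
def bluebar(im,c,z,p,near=None,rad=60):
    hsv=cv2.cvtColor(im,cv2.COLOR_RGB2HSV)
    m=cv2.inRange(hsv,(100,130,60),(125,255,255))
    if near is not None:
        k=np.zeros_like(m); cv2.circle(k,tuple(int(v) for v in near),rad,255,-1); m&=k
    n,l,s,_=cv2.connectedComponentsWithStats(m)
    i=1+np.argmax(s[1:,4]); ys,xs=np.nonzero(l==i)
    pts=np.array([ray(c,(x,y),z,p)[:2] for x,y in zip(xs,ys)])
    r=cv2.minAreaRect((pts*1000).astype(np.float32)); b=cv2.boxPoints(r)
    e=max((b[1]-b[0],b[2]-b[1]),key=np.linalg.norm)
    return np.array(r[0])/1000, r[1], np.degrees(np.arctan2(e[1],e[0])), len(xs)
def tool():
    o=get_obs(); M=R.from_quat(o['tool_rot']).as_matrix(); return o,M
def goto(tgt,yawy=None):
    """print shift in tool axes (mm), turn about tool x (deg) so that tool y has world yaw yawy mod 180, tool down"""
    o,M=tool(); d=M.T@(np.array(tgt)-o['position'])*1000
    print('t',o['time'],'pos',o['position'].round(4),'q',np.round(o['q'],2),'F',np.round(o['ft_force'],1),'w',round(o['grip_width'],4))
    print('shift',d.round(1))
    cy=np.degrees(np.arctan2(M[1,1],M[0,1])); print('tool y yaw',cy.round(1))
    if yawy is not None:
        a=(yawy-cy+90)%180-90
        a=np.radians(cy+a); x=np.array([0,0,-1.]); y=np.array([np.cos(a),np.sin(a),0]); T=np.c_[x,y,np.cross(x,y)]
        print('turn',np.degrees(R.from_matrix(M.T@T).as_rotvec()).round(1))
E
python3 - <<'E'
from h import *
np.set_printoptions(precision=4,suppress=True)
for c,near in (('top',(424,219)),('scene',(249,140))):
    im=cv2.imread(f'pics/{c}1.png')[:,:,::-1].copy(); p=imaging.camera_params(c)
    print(c,bluebar(im,c,.077,p,near,30))
p=imaging.camera_params('top')
# vice yaw: base outline front corners & blue jaw top
im=cv2.imread('pics/top1.png')[:,:,::-1].copy()
print('jaw',bluebar(im,'top',.07,p,(297,184),14))
goto([.493,-.27,.2],0)
pw=imaging.camera_params('wrist');print(pw['xyz'],Rm(pw))
E
```

```text
top (array([ 0.4928, -0.2675]), (65.90406036376953, 17.107816696166992), np.float32(87.665375), 165)
scene (array([ 0.4983, -0.2661]), (72.60111999511719, 19.187416076660156), np.float32(87.339775), 129)
jaw (array([0.5761, 0.039 ]), (16.828462600708008, 57.908756256103516), np.float32(-74.49947), 158)
t 1.0 pos [ 0.2661 -0.5655  0.2225] q [-1.31  0.53  1.43 -0.    1.18 -0.18] F [-0.2 -0.2  0.2] w 0.0868
shift [  22.5 -170.8 -331.1]
tool y yaw -64.8
turn [-64.8  -0.    0. ]
[ 0.3422 -0.529   0.3828] [[ 0.426  -0.862  -0.2748]
 [-0.9047 -0.4059 -0.1292]
 [-0.0002  0.3037 -0.9528]]
```

```bash
python3 -m inch '[[87,[0,0,0],[-10.5,0,0]],[87,[0,0,0],[-10.5,0,0]],[87,[0,0,0],[-10.5,0,0]],[87,[0,0,0],[-10.5,0,0]],[87,[0,0,0],[-10.5,0,0]],[87,[0,0,0],[-10.5,0,0]]]' 20; python3 -c "
from h import *
goto([.493,-.268,.18],-2.5)"
```

```text
time: 1.75
position: [0.2661, -0.5655, 0.2226]
tool_rot: [0.501, 0.499, -0.501, 0.499]
ft_force: [-0.8, 0.2, 0.8]
grip_width: 0.0869
t 1.75 pos [ 0.2661 -0.5655  0.2226] q [-1.31  0.53  1.43  0.    1.18 -1.31] F [-0.8  0.2  0.8] w 0.0869
shift [  42.6  225.7 -298.4]
tool y yaw -0.2
turn [ 2.3 -0.  -0. ]
```

```bash
python3 -m inch '[[87,[6,37,-49],[2.3,0,0]],[87,[6,37,-49],[0,0,0]],[87,[6,37,-49],[0,0,0]],[87,[6,37,-49],[0,0,0]],[87,[6,37,-49],[0,0,0]],[87,[6,37,-49],[0,0,0]],[87,[0,0,0],[0,0,0]]]'
python3 - <<'E'
from h import *
goto([.493,-.268,.12],-2.5)
p=imaging.camera_params('wrist'); im=snap('wrist','w1.png')
print(bluebar(im,'wrist',.077,p))
for n,z in (('bar',.07),('flange',.03),('stand',0)): print(n,[(np.round(t['pixel']),round(t['confidence'],2),ray('wrist',t['pixel'],z,p)) for t in imaging.tip_of('wrist',n)[:2]])
E
```

```text
time: 2.62
position: [0.5053, -0.278, 0.1859]
tool_rot: [-0.511, -0.485, 0.512, -0.491]
ft_force: [0.3, 0.1, 0.6]
grip_width: 0.0869
t 2.625 pos [ 0.5053 -0.278   0.1859] q [-0.7   0.51  1.6  -0.    1.03 -0.65] F [0.3 0.1 0.6] w 0.0869
shift [ 65.8 -13.1  -9.8]
tool y yaw -2.8
turn [-0.3  0.4 -0.3]
(array([ 0.49350494, -0.267242  ]), (66.14158630371094, 15.12518310546875), np.float32(86.920555), 1446)
bar [(array([308., 181.]), 0.89, array([ 0.494058 , -0.2670021,  0.07     ])), (array([168., 207.]), 0.83, array([ 0.37831777, -0.28317378,  0.07      ]))]
flange [(array([306., 172.]), 0.77, array([ 0.49072732, -0.26906975,  0.03      ])), (array([183., 197.]), 0.66, array([ 0.37539089, -0.28754856,  0.03      ]))]
stand [(array([311., 162.]), 0.78, array([ 0.49380451, -0.26731216,  0.        ]))]
```

View pics/w1.png

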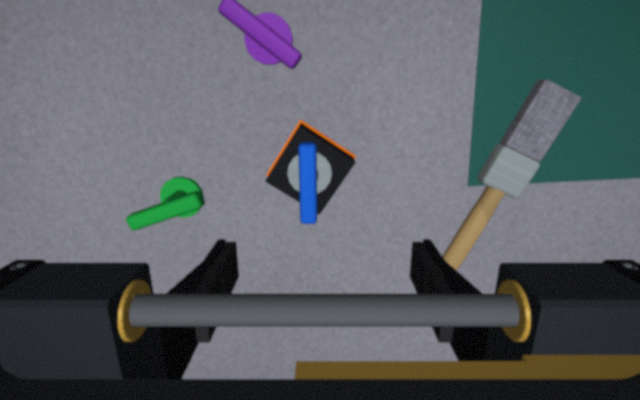

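The wrist picture shows the blue bar upright in the image at (308,183), above the stand and well between the fingers. Measured bar centre is (0.4935, -0.267), yaw 87°. I move down onto it.

```bash
python3 -m inch '[[60,[20,-11.8,-10.5],[0.3,0.4,-0.3]],[60,[40,0,0],[0,0,0]],[60,[25,0,0],[0,0,0]],[60,[0,0,0],[0,0,0]]]'; python3 -c "
from h import *
goto([.4935,-.267,.051],-3.1)"
```

```text
time: 3.32
position: [0.4892, -0.2807, 0.1015]
tool_rot: [-0.517, -0.479, 0.519, -0.484]
ft_force: [0.5, 0.5, -0.0]
grip_width: 0.0616
t 3.325 pos [ 0.4892 -0.2807  0.1015] q [-0.72  0.61  1.7  -0.    0.83 -0.64] F [ 0.5  0.5 -0. ] w 0.0616
shift [ 50.4   3.1 -14.2]
tool y yaw -4.2
turn [-1.1  0.3 -0.2]
```

```bash
python3 -m inch '[[60,[0,3,-14],[-1,0.3,-0.2]],[60,[0,0,0],[0,0,0]]]'; python3 -c "
from h import *
goto([.4935,-.267,.051],-3.1)"
```

```text
time: 3.58
position: [0.4936, -0.2685, 0.1033]
tool_rot: [0.514, 0.484, -0.514, 0.487]
ft_force: [0.1, 0.4, -0.5]
grip_width: 0.0598
t 3.575 pos [ 0.4936 -0.2685  0.1033] q [-0.7   0.61  1.7  -0.    0.83 -0.64] F [ 0.1  0.4 -0.5] w 0.0598
shift [52.3 -0.3 -1.6]
tool y yaw -3.3
turn [-0.2  0.1 -0.1]
```

```bash
python3 -m inch '[[60,[25,0,-1],[0,0,0]],[60,[22,0,0],[0,0,0]],[60,[6,0,0],[0,0,0]],[60,[0,0,0],[0,0,0]]]'; python3 -c "
from h import *
goto([.4935,-.267,.051],-3.1)"
```

```text
time: 4.08
position: [0.4976, -0.2698, 0.0542]
tool_rot: [0.514, 0.481, -0.513, 0.491]
ft_force: [0.1, -0.3, 0.4]
grip_width: 0.0598
t 4.075 pos [ 0.4976 -0.2698  0.0542] q [-0.69  0.69  1.72 -0.    0.72 -0.64] F [ 0.1 -0.3  0.4] w 0.0598
shift [ 3.1 -4.2 -2.6]
tool y yaw -3.2
turn [-0.1  0.5 -0.7]
```

```bash
python3 -m inch '[[60,[3,-4.2,-2.6],[0,0.5,-0.7]],[60,[0,0,0],[0,0,0]]]'; python3 -c "
from h import *
goto([.4935,-.267,.051],-3.1)"
```

```text
time: 4.32
position: [0.4942, -0.2674, 0.0526]
tool_rot: [-0.513, -0.485, 0.514, -0.486]
ft_force: [0.5, 0.2, 0.1]
grip_width: 0.06
t 4.325 pos [ 0.4942 -0.2674  0.0526] q [-0.69  0.69  1.72 -0.    0.72 -0.64] F [0.5 0.2 0.1] w 0.06
shift [ 1.6 -0.7 -0.4]
tool y yaw -3.2
turn [-0.1  0.1 -0. ]
```

```bash
python3 -m inch '[[30,[1.5,-0.5,0],[0,0,0]],[0,[0,0,0],[0,0,0]],[0,[0,0,0],[0,0,0]],[0,[0,0,0],[0,0,0]],[0,[0,0,0],[0,0,0]],[0,[0,0,0],[0,0,0]]]' 35; python3 -c "
from h import *
goto([.4935,-.267,.051],-3.1)"
```

```text
time: 5.08
position: [0.494, -0.2678, 0.0518]
tool_rot: [-0.514, -0.485, 0.514, -0.487]
ft_force: [-0.2, 0.4, 0.5]
grip_width: 0.015
t 5.075 pos [ 0.494  -0.2678  0.0518] q [-0.7   0.69  1.72 -0.    0.72 -0.64] F [-0.2  0.4  0.5] w 0.015
shift [ 0.8 -0.5 -0.7]
tool y yaw -3.2
turn [-0.1  0.1 -0.1]
```

```bash
python3 -m inch '[[0,[0,0,0],[0,0,0]],[0,[-12,0,0],[0,0,0]],[0,[-12,0,0],[0,0,0]],[0,[-20,0,0],[0,0,0]],[0,[-30,0,0],[0,0,0]],[0,[-30,0,0],[0,0,0]],[0,[0,0,0],[0,0,0]],[0,[0,0,0],[0,0,0]]]'
python3 - <<'E'
from h import *
goto([.521,.0225,.15],-3.1)
p=imaging.camera_params('wrist'); im=snap('wrist','w2.png')
for c in ('top','scene'):
    im=snap(c,c+'2.png')
    print(c,[(t['confidence'],ray(c,t['pixel'],.07)) for t in imaging.tip_of(c,'collar')[:1]])
E
```

```text
time: 6.08
position: [0.4929, -0.2666, 0.1612]
tool_rot: [-0.514, -0.485, 0.514, -0.487]
ft_force: [-0.9, -0.2, -2.1]
grip_width: 0.0144
t 6.075 pos [ 0.4929 -0.2666  0.1612] q [-0.69  0.52  1.66 -0.    0.96 -0.64] F [-0.9 -0.2 -2.1] w 0.0144
shift [  10.6   12.  -290.3]
tool y yaw -3.2
turn [-0.1  0.1 -0.1]
top [(0.76, array([0.5223244 , 0.01822609, 0.07      ]))]
scene [(0.82, array([0.52600832, 0.0232016 , 0.07      ]))]
```

View pics/w2.png

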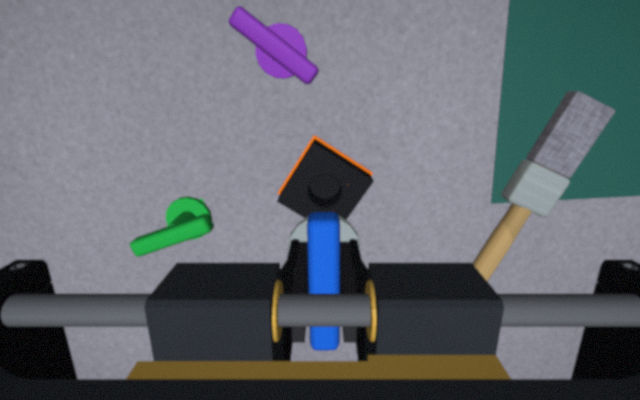

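Key is lifted out and gripped (bar at (323,280), weight reads 2 N). I now move near the vice and measure the collar with the wrist camera.

```bash
python3 -m inch '[[0,[0,3,-45],[0,0,0]],[0,[0,3,-45],[0,0,0]],[0,[0,3,-45],[0,0,0]],[0,[0,3,-45],[0,0,0]],[0,[0,0,0],[0,0,0]],[0,[0,0,0],[0,0,0]]]'
cat > c.py <<'E'
from h import *
import sys
goto([.521,.0225,.15],-3.1)
p=imaging.camera_params('wrist'); im=snap('wrist',sys.argv[1])
for n,z in (('collar',.07),('drive_mouth',.0605),('vice',0),('bar',None),('flange',None)):
    for t in imaging.tip_of('wrist',n)[:1]:
        zz=z if z is not None else get_obs()['position'][2]+(.019 if n=='bar' else -.021)
        print(n,np.round(t['pixel'],1),round(t['confidence'],2),ray('wrist',t['pixel'],zz,p).round(4))
E
python3 c.py w3.png
```

```text
time: 7.08
position: [0.5152, -0.0841, 0.1561]
tool_rot: [-0.513, -0.486, 0.515, -0.484]
ft_force: [-0.2, -0.0, -1.8]
grip_width: 0.0141
t 7.075 pos [ 0.5152 -0.0841  0.1561] q [-0.38  0.49  1.75 -0.    0.91 -0.32] F [-0.2 -0.  -1.8] w 0.0141
shift [   6.1   -0.3 -106.8]
tool y yaw -3.3
turn [-0.2 -0.   0.2]
collar [320.9  48.2] 0.7 [0.5192 0.0221 0.07  ]
drive_mouth [323.8  50.4] 0.98 [0.5209 0.0215 0.0605]
vice [323.9  52.8] 0.73 [0.5209 0.0247 0.    ]
bar [324.6 278.7] 0.87 [ 0.5158 -0.0821  0.1754]
flange [275.7 264.5] 0.67 [ 0.4874 -0.0949  0.1354]
```

View pics/w3.png

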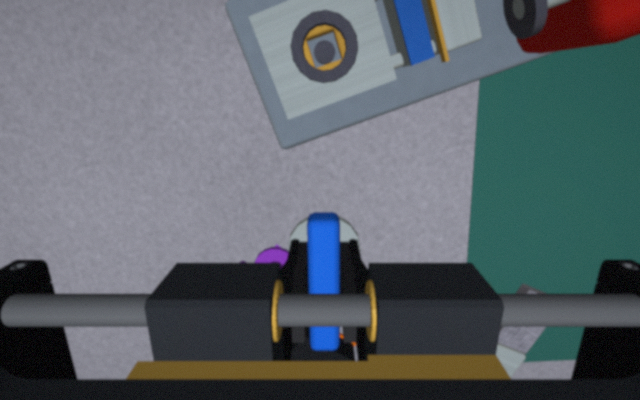

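The collar is visible at (323,46), and the drive's square hole can be seen inside it. I rectify that patch to read the centre and the hole's yaw.

```bash
cat > rect.py <<'E'
from h import *
import sys
def rect(im,p,z,cx,cy,s=.1e-3,N=480):
    # world-aligned: column -> +x, row -> -y
    w=np.array([[cx-N/2*s,cy+N/2*s],[cx+N/2*s,cy+N/2*s],[cx+N/2*s,cy-N/2*s],[cx-N/2*s,cy-N/2*s]])
    src=np.float32([proj('wrist',[a,b,z],p) for a,b in w])
    H=cv2.getPerspectiveTransform(src,np.float32([[0,0],[N,0],[N,N],[0,N]]))
    return cv2.warpPerspective(im,H,(N,N),flags=cv2.INTER_CUBIC)
if __name__=='__main__':
    p=imaging.camera_params('wrist'); im=cv2.imread('pics/'+sys.argv[1])
    a=rect(im,p,.07,.5205,.022); b=rect(im,p,.0605,.5205,.022)
    for k in (a,b):
        cv2.line(k,(240,0),(240,480),(0,255,0),1); cv2.line(k,(0,240),(480,240),(0,255,0),1)
    cv2.circle(a,(240,240),220,(0,0,255),1); cv2.circle(a,(240,240),140,(0,0,255),1)
    cv2.imwrite('pics/'+sys.argv[2],cv2.resize(np.hstack([a,b]),(800,400)))
E
python3 rect.py w3.png r3.png
```

```text
(no output)
```

View pics/r3.png

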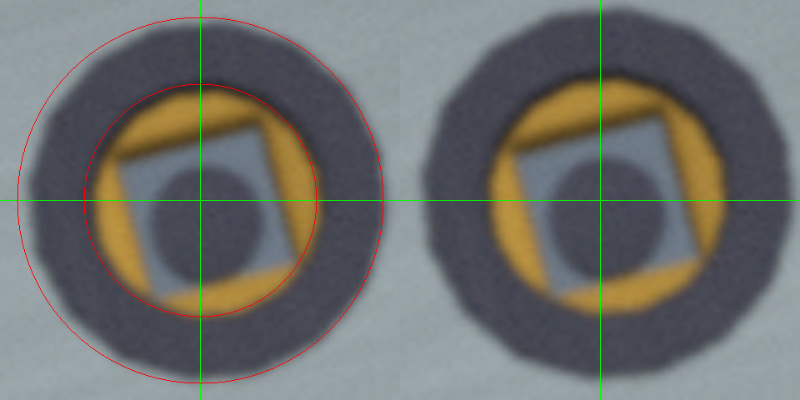

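Ring centre in the rectified view is about (208,199) px, which gives (0.5215, 0.0221). The square hole's yaw is about 16°. The key's square is at -3.3°, so I turn it about 19° anticlockwise, move closer and remeasure.

```bash
python3 -m inch '[[0,[0,0,0],[-9.5,0,0]],[0,[0,0,0],[-9.5,0,0]],[0,[0,0,0],[0,0,0]],[0,[-5,14,-40],[0,0,0]],[0,[0,0,0],[0,0,0]],[0,[0,0,0],[0,0,0]]]'; python3 c.py w4.png
python3 - <<'E'
from h import *
o,M=tool();p=imaging.camera_params('wrist');im=cv2.imread('pics/w4.png')[:,:,::-1].copy()
z=o['position'][2]+.026
b=bluebar(im,'wrist',z,p,(323,280),90);print(b)
d=np.r_[b[0],z]-o['position'];print('bar in tool mm',(M.T@d*1000).round(1))
# collar: dark ring ellipse
g=cv2.cvtColor(im,cv2.COLOR_RGB2GRAY)
c=proj('wrist',[.5215,.0221,.07],p);print('px',c)
m=(g<105).astype(np.uint8)*255
k=np.zeros_like(m);cv2.circle(k,tuple(int(v) for v in c),60,255,-1);m&=k
cs,_=cv2.findContours(m,cv2.RETR_EXTERNAL,cv2.CHAIN_APPROX_NONE)
for q in sorted(cs,key=cv2.contourArea)[-2:]:
    if len(q)<20: continue
    w=np.float32([ray('wrist',t[0],.07,p)[:2]*1000 for t in q]); print(cv2.fitEllipse(w), len(q))
E
sed -i 's/\.5205,\.022)/.5215,.0221)/g' rect.py; python3 rect.py w4.png r4.png
```

```text
time: 8.12
position: [0.5185, -0.0458, 0.1618]
tool_rot: [0.429, 0.562, -0.43, 0.561]
ft_force: [0.2, -0.3, -2.3]
grip_width: 0.0149
t 8.125 pos [ 0.5185 -0.0458  0.1618] q [-0.3   0.48  1.75 -0.    0.91 -0.57] F [ 0.2 -0.3 -2.3] w 0.0149
shift [ 11.7  20.4 -65.3]
tool y yaw 15.2
turn [18.3  0.   0.1]
collar [351.7 112. ] 0.83 [0.5197 0.0231 0.07  ]
drive_mouth [353.2 108.5] 0.61 [0.5209 0.0252 0.0605]
bar [322.7 284.2] 0.83 [ 0.5187 -0.0468  0.1806]
flange [127.  367.2] 0.58 [ 0.4221 -0.1596  0.1406]
(array([ 0.51381586, -0.02940542]), (14.027159690856934, 37.116519927978516), np.float32(-73.95253), 2660)
bar in tool mm [-26.   0. -17.]
px [354.383201   114.39720321]
((562.2664794921875, 27.130638122558594), (0.012499109841883183, 0.22454743087291718), 16.381181716918945) 22
((520.2839965820312, 23.355653762817383), (41.29330062866211, 41.44947814941406), 30.62550926208496) 175
```

View pics/r4.png

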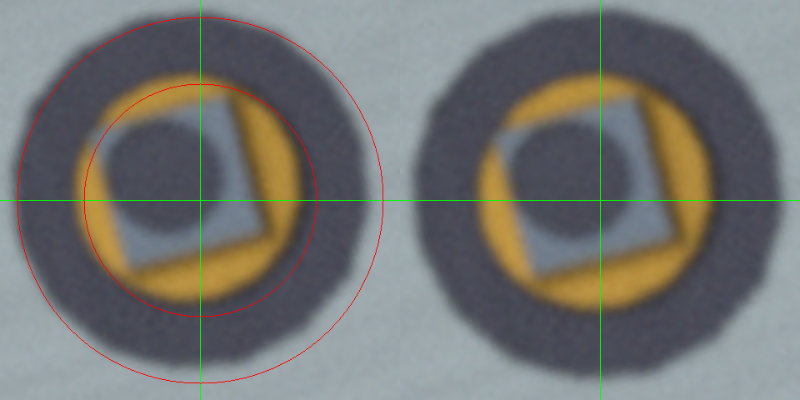

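Run:
```python
from h import *
o,M=tool();p=imaging.camera_params('wrist');im=cv2.imread('pics/w4.png')[:,:,::-1].copy()
hsv=cv2.cvtColor(im,cv2.COLOR_RGB2HSV); col=hsv[195:365,322:327].mean(1).round(0).astype(int)
for r in list(range(195,222))+list(range(335,365)): print(r,col[r-195],end=' ')
T=o['position']
pc=M.T@(np.array(p['xyz'])-T)*1000; print('\ncam in tool',pc.round(1),(M.T@Rm(p)[:,2]).round(3))
for zz in (-33,0,33):
  for h in (-26,-12): print(zz,h,proj('wrist',T+M@np.array([h,0,zz])/1000,p).round(1))
```

```text
195 [121  19 159] 196 [120  20 157] 197 [120  20 155] 198 [121  18 153] 199 [120  20 154] 200 [121  18 153] 201 [123  19 155] 202 [120  18 157] 203 [119  20 158] 204 [120  19 160] 205 [121  19 162] 206 [120  21 163] 207 [120  18 162] 208 [122  19 161] 209 [121  20 161] 210 [118  22 158] 211 [116  40 150] 212 [114  83 135] 213 [112 151 124] 214 [110 203 123] 215 [109 222 124] 216 [109 223 126] 217 [109 214 132] 218 [109 215 139] 219 [109 219 151] 220 [109 215 171] 221 [109 218 189] 335 [109 219 222] 336 [109 219 222] 337 [109 215 222] 338 [109 217 222] 339 [109 218 222] 340 [109 218 222] 341 [109 216 221] 342 [109 219 222] 343 [109 218 222] 344 [109 220 220] 345 [109 218 221] 346 [109 219 221] 347 [109 222 219] 348 [109 212 209] 349 [111 177 189] 350 [112 111 169] 351 [115  52 160] 352 [117  26 157] 353 [122  20 154] 354 [119  19 153] 355 [118  19 155] 356 [118  18 155] 357 [121  19 158] 358 [117  19 156] 359 [124  16 149] 360 [137   9 135] 361 [ 15  51 127] 362 [ 19 112 116] 363 [ 20 150 114] 364 [ 21 163 112] 
cam in tool [-160.2    0.4  -84.5] [ 0.953 -0.     0.303]
-33 -26 [323. 219.]
-33 -12 [323.  207.5]
0 -26 [323. 291.]
0 -12 [323.1 274.5]
33 -26 [323.  354.2]
33 -12 [323.1 333.8]
```

```bash
python3 -c "
from h import *
goto([.5213,.0225,.135],15.7)"; python3 -m inch '[[0,[0,11,-32],[0,0,0]],[0,[0,10,-32],[0,0,0]],[0,[0,0,0],[0,0,0]],[0,[0,0,0],[0,0,0]]]';python3 -c "
from h import *
goto([.5213,.0225,.125],15.7)"
```

```text
t 8.425 pos [ 0.5182 -0.0458  0.1616] q [-0.3   0.48  1.75 -0.    0.91 -0.57] F [-1.  -0.3 -1.5] w 0.0148
shift [ 26.6  21.  -65.1]
tool y yaw 15.3
turn [-0.4 -0.   0.1]
time: 8.93
position: [0.5226, 0.0207, 0.1614]
tool_rot: [0.43, 0.561, -0.431, 0.561]
ft_force: [-0.2, -0.2, -1.7]
grip_width: 0.0151
t 8.925 pos [0.5226 0.0207 0.1614] q [-0.17  0.48  1.75 -0.    0.92 -0.43] F [-0.2 -0.2 -1.7] w 0.0151
shift [36.4 -0.7 -2.1]
tool y yaw 15.0
turn [-0.7  0.   0.1]
```

```bash
python3 -m inch '[[0,[15,-0.7,-2.1],[-0.7,0,0]],[0,[15,0,0],[0,0,0]],[0,[5,0,0],[0,0,0]],[0,[0,0,0],[0,0,0]]]'; python3 -c "
from h import *
goto([.5213,.0225,.118],15.7)
for c in ('top','scene'): snap(c,c+'5.png')
a=cv2.imread('pics/top5.png')[150:250,240:370];b=cv2.imread('pics/scene5.png')[120:220,265:395]
cv2.imwrite('pics/z5.png',cv2.resize(np.hstack([a,b]),(780,300),interpolation=cv2.INTER_CUBIC))"
```

```text
time: 9.43
position: [0.5222, 0.0194, 0.1253]
tool_rot: [0.427, 0.563, -0.429, 0.563]
ft_force: [0.7, 0.2, -1.8]
grip_width: 0.0147
t 9.425 pos [0.5222 0.0194 0.1253] q [-0.18  0.54  1.78 -0.    0.83 -0.44] F [ 0.7  0.2 -1.8] w 0.0147
shift [ 7.3 -0.1 -3.2]
tool y yaw 15.5
turn [-0.2  0.1  0.1]
```

```bash
python3 -m inch '[[0,[2,-0.1,-3.2],[-0.2,0.1,0.1]],[0,[0,0,0],[0,0,0]],[0,[0,0,0],[0,0,0]]]'; python3 -c "
from h import *
goto([.5213,.0225,.113],15.7)"
```

```text
time: 9.9
position: [0.5222, 0.0228, 0.1246]
tool_rot: [0.428, 0.563, -0.426, 0.565]
ft_force: [0.6, -0.3, -1.3]
grip_width: 0.0149
t 9.9 pos [0.5222 0.0228 0.1246] q [-0.17  0.54  1.78  0.    0.82 -0.45] F [ 0.6 -0.3 -1.3] w 0.0149
shift [11.6 -1.   0. ]
tool y yaw 15.7
turn [ 0.   0.1 -0.2]
```

View pics/z5.png

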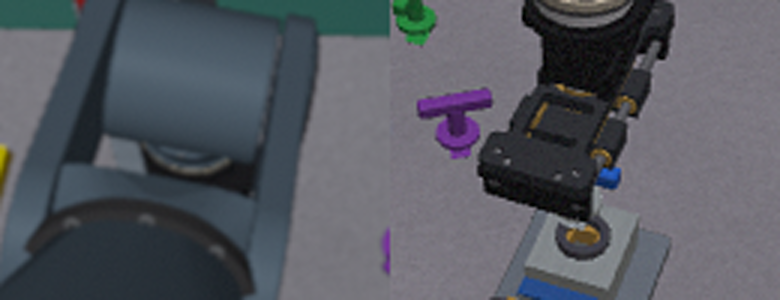

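Scene crop: the key sits over the collar, mostly hidden by the gripper. I lower in small steps and watch the force.

```bash
python3 -m inch '[[0,[4,-0.9,-0.3],[0,0,0]],[0,[4,0,-0.3],[0,0,0]],[0,[4,0,-0.3],[0,0,0]],[0,[0,0,0],[0,0,0]]]'; python3 -c "
from h import *
goto([.5213,.0225,.1035],15.7)"
```

```text
time: 10.4
position: [0.521, 0.0236, 0.1117]
tool_rot: [0.428, 0.563, -0.426, 0.565]
ft_force: [0.2, -0.2, -1.8]
grip_width: 0.0147
t 10.4 pos [0.521  0.0236 0.1117] q [-0.17  0.56  1.8   0.    0.79 -0.45] F [ 0.2 -0.2 -1.8] w 0.0147
shift [ 8.2 -0.   1.1]
tool y yaw 15.7
turn [ 0.   0.1 -0.2]
```

```bash
python3 -m inch '[[0,[2,0,1],[0,0,0]],[0,[2,0,0],[0,0,0]],[0,[1.5,0,0],[0,0,0]]]'; python3 -c "
from h import *
goto([.5213,.0225,.1035],15.7)"
```

```text
time: 10.78
position: [0.5214, 0.0225, 0.1059]
tool_rot: [0.428, 0.563, -0.426, 0.565]
ft_force: [-0.0, -0.6, -2.0]
grip_width: 0.0148
t 10.775 pos [0.5214 0.0225 0.1059] q [-0.17  0.57  1.8   0.    0.77 -0.45] F [-0.  -0.6 -2. ] w 0.0148
shift [ 2.4 -0.1 -0. ]
tool y yaw 15.7
turn [ 0.   0.1 -0.2]
```

```bash
python3 -m inch '[[0,[1.5,0,0],[0,0,0]],[0,[1.5,0,0],[0,0,0]],[0,[1,0,0],[0,0,0]]]'; python3 -c "
from h import *
goto([.5213,.0225,.1035],15.7)"
```

```text
time: 11.15
position: [0.5217, 0.0228, 0.1035]
tool_rot: [0.428, 0.562, -0.426, 0.565]
ft_force: [-2.1, 0.6, 8.5]
grip_width: 0.0148
t 11.15 pos [0.5217 0.0228 0.1035] q [-0.17  0.57  1.8   0.    0.77 -0.45] F [-2.1  0.6  8.5] w 0.0148
shift [-0.  -0.5  0.1]
tool y yaw 15.7
turn [ 0.   0.1 -0.3]
```

Contact on the drive at 10 N. I shift off the side force and turn anticlockwise with light pressure.

```bash
python3 -m inch '[[0,[0.3,-0.7,0],[-1,0,0]],[0,[0.5,0,0],[-1,0,0]]]'; python3 -c "
from h import *
goto([.5213,.0225,.1035],15.7)"
```

```text
time: 11.4
position: [0.5213, 0.0226, 0.1038]
tool_rot: [0.418, 0.57, -0.415, 0.573]
ft_force: [-0.9, 0.6, 4.1]
grip_width: 0.0147
t 11.4 pos [0.5213 0.0226 0.1038] q [-0.17  0.57  1.8   0.    0.77 -0.48] F [-0.9  0.6  4.1] w 0.0147
shift [ 0.3 -0.   0.1]
tool y yaw 17.8
turn [ 2.1  0.1 -0.3]
```

```bash
python3 -m inch '[[0,[0.7,0,0],[-1.5,0,0]],[0,[0.5,0,0],[-1.5,0,0]],[0,[0.5,0,0],[-1.5,0,0]]]'; python3 -c "
from h import *
goto([.5213,.0225,.1035],15.7)"
```

```text
time: 11.78
position: [0.5208, 0.0227, 0.1034]
tool_rot: [0.393, 0.587, -0.391, 0.59]
ft_force: [-1.0, 0.3, 6.9]
grip_width: 0.0146
t 11.775 pos [0.5208 0.0227 0.1034] q [-0.17  0.57  1.8   0.    0.76 -0.57] F [-1.   0.3  6.9] w 0.0146
shift [-0.1  0.4  0.4]
tool y yaw 22.6
turn [ 6.9  0.1 -0.3]
```

```bash
python3 -m inch '[[0,[0.6,0.4,0],[-2,0,0]],[0,[0.6,0,0],[-2,0,0]],[0,[0.6,0,0],[-2,0,0]]]'; python3 -c "
from h import *
goto([.5213,.0225,.1035],15.7); print(get_obs()['moment'])"
```

```text
time: 12.15
position: [0.5203, 0.0229, 0.1032]
tool_rot: [0.36, 0.608, -0.359, 0.61]
ft_force: [-2.3, -0.6, 8.5]
grip_width: 0.0142
t 12.15 pos [0.5203 0.0229 0.1032] q [-0.17  0.57  1.8   0.    0.77 -0.68] F [-2.3 -0.6  8.5] w 0.0142
shift [-0.3  0.6  0.8]
tool y yaw 28.9
turn [13.2  0.1 -0.2]
[-0.02942002  0.39184369 -0.04264547]
```

```bash
python3 -m inch '[[0,[0.5,-0.5,-0.3],[-2,0,0]],[0,[0.6,0,0],[-2,0,0]],[0,[0.6,0,0],[-2,0,0]]]'; python3 -c "
from h import *
goto([.5213,.0225,.1035],15.7); print(get_obs()['moment'])"
```

```text
time: 12.52
position: [0.5201, 0.0228, 0.1033]
tool_rot: [0.326, 0.626, -0.324, 0.63]
ft_force: [-2.4, 1.2, 7.6]
grip_width: 0.0149
t 12.525 pos [0.5201 0.0228 0.1033] q [-0.17  0.57  1.8   0.    0.76 -0.79] F [-2.4  1.2  7.6] w 0.0149
shift [-0.2  0.8  0.9]
tool y yaw 35.3
turn [19.6  0.2 -0.2]
[ 0.03884675  0.38095171 -0.05218029]
```

```bash
python3 -m inch '[[0,[0.6,-0.3,-0.2],[-2.2,0,0]],[0,[0.6,0,0],[-2.2,0,0]],[0,[0.6,0,0],[-2.2,0,0]],[0,[0.6,0,0],[-2.2,0,0]]]'; python3 -c "
from h import *
goto([.5213,.0225,.1035],15.7); print(get_obs()['moment'])"
```

```text
time: 13.02
position: [0.5201, 0.0229, 0.1034]
tool_rot: [0.274, 0.65, -0.273, 0.654]
ft_force: [-2.5, 0.7, 7.4]
grip_width: 0.0149
t 13.025 pos [0.5201 0.0229 0.1034] q [-0.17  0.57  1.8   0.    0.76 -0.95] F [-2.5  0.7  7.4] w 0.0149
shift [-0.1  0.6  1.1]
tool y yaw 44.5
turn [28.8  0.2 -0.3]
[ 0.08922349  0.35579633 -0.02176841]
```

```bash
python3 -m inch '[[0,[0.6,-0.3,-0.3],[-2.5,0,0]],[0,[0.6,0,0],[-2.5,0,0]],[0,[0.6,0,0],[-2.5,0,0]],[0,[0.6,0,0],[-2.5,0,0]]]'; python3 -c "
from h import *
goto([.5213,.0225,.1035],15.7); print(get_obs()['moment'])"
python3 - <<'E'
from h import *
im=snap('scene','s6.png'); w=snap('wrist','w6.png')
a=cv2.resize(im[150:215,285:365],(480,390),interpolation=cv2.INTER_CUBIC); b=cv2.resize(w[180:340,250:400],(320,341))
o=np.zeros((390,800,3),np.uint8);o[:,:480]=a;o[:341,480:]=b;cv2.imwrite('pics/z6.png',o[:,:,::-1])
E
```

```text
time: 13.52
position: [0.5204, 0.0229, 0.1036]
tool_rot: [0.214, 0.671, -0.212, 0.677]
ft_force: [-2.4, -0.3, 8.1]
grip_width: 0.0149
t 13.525 pos [0.5204 0.0229 0.1036] q [-0.17  0.57  1.81  0.    0.76 -1.13] F [-2.4 -0.3  8.1] w 0.0149
shift [0.1 0.2 0.9]
tool y yaw 55.0
turn [39.3  0.3 -0.4]
[ 0.05013317  0.32710811 -0.03239017]
```

View pics/z6.png

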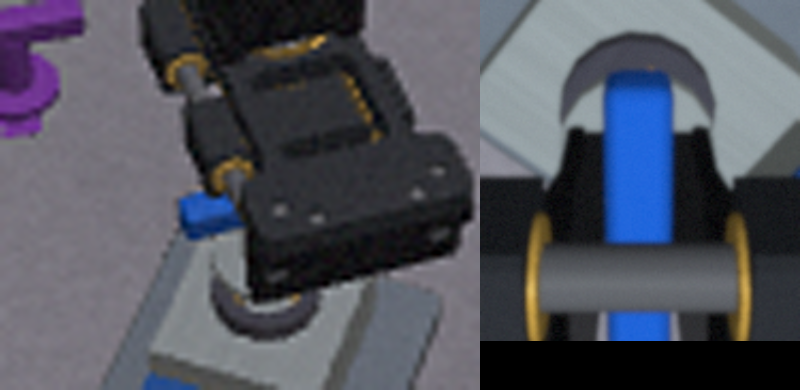

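Tip is in the collar, flange raised as expected for a misaligned key. The hole has to be further round, so I keep searching.

```bash
python3 -m inch '[[0,[0.6,0,0],[-2.5,0,0]],[0,[0.6,0,0],[-2.5,0,0]],[0,[0.6,0,0],[-2.5,0,0]],[0,[0.6,0,0],[-2.5,0,0]]]'; python3 -c "
from h import *
goto([.5213,.0225,.1035],15.7); print(get_obs()['moment'])"
```

```text
time: 14.12
position: [0.521, 0.0223, 0.1038]
tool_rot: [0.151, 0.687, -0.15, 0.695]
ft_force: [-3.1, 0.1, 7.7]
grip_width: 0.0151
t 14.125 pos [0.521  0.0223 0.1038] q [-0.17  0.57  1.81 -0.    0.76 -1.31] F [-3.1  0.1  7.7] w 0.0151
shift [0.3 0.3 0.2]
tool y yaw 65.4
turn [49.7  0.5 -0.4]
[-0.00279092  0.25032936 -0.07401744]
```

```bash
python3 -m inch '[[0,[0.7,0,0],[-2.5,0,0]],[0,[0.7,0,0],[-2.5,0,0]],[0,[0.7,0,0],[-2.5,0,0]],[0,[0.7,0,0],[-2.5,0,0]]]'; python3 -c "
from h import *
goto([.5213,.0225,.1035],15.7); print(get_obs()['moment'])"
```

```text
time: 14.62
position: [0.5207, 0.022, 0.1037]
tool_rot: [0.086, 0.698, -0.087, 0.706]
ft_force: [-2.9, 0.6, 7.7]
grip_width: 0.0142
t 14.625 pos [0.5207 0.022  0.1037] q [-0.17  0.57  1.81 -0.    0.76 -1.5 ] F [-2.9  0.6  7.7] w 0.0142
shift [0.2 0.6 0.5]
tool y yaw 75.9
turn [60.2  0.6 -0.3]
[ 0.06512785  0.37191161 -0.07393593]
```

```bash
python3 -m inch '[[0,[0.7,-0.2,-0.8],[-2.5,0.6,-0.3]],[0,[0.7,0,0],[-2.5,0,0]],[0,[0.7,0,0],[-2.5,0,0]],[0,[0.7,0,0],[-2.5,0,0]]]'; python3 -c "
from h import *
goto([.5213,.0225,.1035],15.7); print(get_obs()['moment'])"
```

```text
time: 15.12
position: [0.5207, 0.0216, 0.1036]
tool_rot: [0.02, 0.706, -0.025, 0.707]
ft_force: [-2.0, 0.5, 8.4]
grip_width: 0.0149
t 15.125 pos [0.5207 0.0216 0.1036] q [-0.17  0.57  1.8  -0.01  0.77 -1.67] F [-2.   0.5  8.4] w 0.0149
shift [0.1 0.9 0.5]
tool y yaw 86.4
turn [70.7  0.3  0.2]
[ 0.07128995  0.32434376 -0.07441519]
```

```bash
python3 -m inch '[[0,[0.7,0,0],[-2.5,0,0]],[0,[0.7,0,0],[-2.5,0,0]],[0,[0.7,0,0],[-2.5,0,0]],[0,[0.7,0,0],[-2.5,0,0]]]'; python3 -c "
from h import *
goto([.5213,.0225,.1035],15.7); print(get_obs()['moment'])"
```

```text
time: 15.62
position: [0.521, 0.0211, 0.1034]
tool_rot: [-0.045, 0.705, 0.04, 0.707]
ft_force: [-2.8, 0.5, 7.4]
grip_width: 0.0147
t 15.625 pos [0.521  0.0211 0.1034] q [-0.17  0.57  1.8  -0.01  0.77 -1.85] F [-2.8  0.5  7.4] w 0.0147
shift [-0.1  1.4  0.5]
tool y yaw 96.9
turn [81.2  0.4  0.3]
[0.06279223 0.32408487 0.01945283]
```

```bash
python3 -m inch '[[0,[0.3,1.1,-0.9],[-1.5,0,0]],[0,[0.6,0,0],[-1.5,0,0]],[0,[0.6,0,0],[-1.5,0,0]]]'; python3 -c "
from h import *
goto([.5207,.0228,.1035],106); print(get_obs()['moment'])"
```

```text
time: 16.0
position: [0.5208, 0.0211, 0.1031]
tool_rot: [-0.076, 0.702, 0.069, 0.705]
ft_force: [-2.1, -0.6, 7.5]
grip_width: 0.0147
t 16.0 pos [0.5208 0.0211 0.1031] q [-0.17  0.57  1.8  -0.01  0.76 -1.94] F [-2.1 -0.6  7.5] w 0.0147
shift [-0.4  1.6  0.3]
tool y yaw 101.7
turn [-4.3  0.2  0.6]
[-0.03820386  0.31506511 -0.01867383]
```

```bash
python3 -m inch '[[0,[-2.5,0,0],[0,0,0]],[0,[0,1.6,0.3],[-4,0.2,0.6]],[0,[0,0,0],[0,0,0]]]'; python3 -c "
from h import *
goto([.5207,.0228,.1035],106); print(get_obs()['moment'])"
```

```text
time: 16.38
position: [0.5202, 0.023, 0.1042]
tool_rot: [-0.097, 0.701, 0.098, 0.7]
ft_force: [0.0, -0.9, -1.4]
grip_width: 0.0149
t 16.375 pos [0.5202 0.023  0.1042] q [-0.17  0.57  1.8   0.    0.78 -2.02] F [ 0.  -0.9 -1.4] w 0.0149
shift [ 0.7 -0.3  0.4]
tool y yaw 105.8
turn [-0.2 -0.1 -0.1]
[-0.02538939 -0.07935235  0.02756693]
```

```bash
python3 -m inch '[[0,[0.8,0,0],[0,0,0]],[0,[0.8,0,0],[0,0,0]],[0,[0.6,0,0],[0,0,0]]]'; python3 -c "
from h import *
goto([.5207,.0228,.1035],106); print(get_obs()['moment'])"
```

```text
time: 16.75
position: [0.5199, 0.0229, 0.1013]
tool_rot: [-0.097, 0.702, 0.097, 0.699]
ft_force: [0.7, 0.0, -1.1]
grip_width: 0.0145
t 16.75 pos [0.5199 0.0229 0.1013] q [-0.17  0.57  1.8   0.    0.77 -2.02] F [ 0.7  0.  -1.1] w 0.0145
shift [-2.2 -0.3  0.8]
tool y yaw 105.7
turn [-0.3 -0.2 -0.1]
[-0.08736386 -0.02926677 -0.01148494]
```

It passed the drive's face without force: the visible yaw was right and only the centring was off. I keep lowering.

```bash
python3 -m inch '[[0,[1.5,0,0],[0,0,0]],[0,[1.5,0,0],[0,0,0]],[0,[1.5,0,0],[0,0,0]]]'; python3 -c "
from h import *
goto([.5207,.0228,.091],106); print(get_obs()['moment'])"
```

```text
time: 17.12
position: [0.5198, 0.0228, 0.0965]
tool_rot: [-0.096, 0.702, 0.097, 0.699]
ft_force: [-0.6, -1.3, -0.4]
grip_width: 0.0147
t 17.125 pos [0.5198 0.0228 0.0965] q [-0.17  0.58  1.8  -0.    0.76 -2.02] F [-0.6 -1.3 -0.4] w 0.0147
shift [ 5.5 -0.2  0.9]
tool y yaw 105.7
turn [-0.3 -0.2 -0.1]
[-0.09799244 -0.00036974  0.00649301]
```

```bash
python3 -m inch '[[0,[1.5,0,0],[0,0,0]],[0,[1.5,0,0],[0,0,0]],[0,[1,0,0],[0,0,0]],[0,[0.8,0,0],[0,0,0]]]'; python3 -c "
from h import *
goto([.5207,.0228,.091],106); print(get_obs()['moment'])"
```

```text
time: 17.62
position: [0.5195, 0.0227, 0.0917]
tool_rot: [-0.097, 0.702, 0.097, 0.699]
ft_force: [-2.8, -1.7, 9.1]
grip_width: 0.0145
t 17.625 pos [0.5195 0.0227 0.0917] q [-0.17  0.59  1.81 -0.    0.75 -2.02] F [-2.8 -1.7  9.1] w 0.0145
shift [ 0.7 -0.2  1.2]
tool y yaw 105.7
turn [-0.3 -0.2 -0.1]
[-0.07561309  0.3658878  -0.00702409]
```

Seated: it stopped at z = 0.0917, where 0.0913 was expected for flush. Now clockwise (positive about tool x), gently.

```bash
python3 -m inch '[[0,[0,0,0.3],[2,0,0]],[0,[0.1,0,0],[4,0,0]],[0,[0.1,0,0],[4,0,0]],[0,[0.1,0,0],[4,0,0]]]'; python3 -c "
from h import *
goto([.5202,.0228,.091],106); print(get_obs()['moment'])"
```

```text
time: 18.12
position: [0.5191, 0.0225, 0.092]
tool_rot: [-0.008, 0.709, 0.008, 0.705]
ft_force: [-1.5, -0.7, 0.4]
grip_width: 0.0146
t 18.125 pos [0.5191 0.0225 0.092 ] q [-0.17  0.59  1.81 -0.    0.75 -1.76] F [-1.5 -0.7  0.4] w 0.0146
shift [1.  0.3 1.1]
tool y yaw 91.3
turn [-14.7  -0.3   0. ]
[0.02305926 0.03605493 0.16673441]
```

```bash
python3 -m inch '[[0,[0.1,0,0.5],[5,0,0]],[0,[0.1,0,0.1],[5,0,0]],[0,[0.1,0,0],[5,0,0]],[0,[0.1,0,0],[5,0,0]]]'; python3 -c "
from h import *
goto([.5202,.0228,.091],106); print(get_obs()['moment'])"
```

```text
time: 18.62
position: [0.5193, 0.0233, 0.092]
tool_rot: [0.118, 0.699, -0.119, 0.695]
ft_force: [-0.6, -0.4, 0.6]
grip_width: 0.015
t 18.625 pos [0.5193 0.0233 0.092 ] q [-0.17  0.59  1.8  -0.    0.75 -1.4 ] F [-0.6 -0.4  0.6] w 0.015
shift [ 1.  -0.2  1. ]
tool y yaw 70.6
turn [-35.4  -0.3   0. ]
[ 0.05017889 -0.0366423   0.19234792]
```

```bash
python3 -m inch '[[0,[0.2,0.1,0.3],[5,0,0]],[0,[0.2,0,0],[5,0,0]],[0,[0.2,0,0],[4,0,0]]]'; python3 -c "
from h import *
goto([.5202,.0228,.091],106); print(get_obs()['moment'])"
```

```text
time: 19.0
position: [0.5196, 0.0238, 0.0919]
tool_rot: [0.205, 0.678, -0.206, 0.675]
ft_force: [-1.8, -1.0, 1.2]
grip_width: 0.0143
t 19.0 pos [0.5196 0.0238 0.0919] q [-0.17  0.59  1.8  -0.    0.75 -1.15] F [-1.8 -1.   1.2] w 0.0143
shift [ 0.9 -0.5  1.1]
tool y yaw 56.2
turn [-49.8  -0.3   0.1]
[-0.04368439  0.05941016  0.15444715]
```

```bash
python3 -m inch '[[0,[0.2,0,0.6],[5,0,0]],[0,[0.2,0,0],[5,0,0]],[0,[0.2,0,0],[4,0,0]],[0,[0.1,0,0],[3,0,0]]]'; python3 -c "
from h import *
goto([.5202,.0228,.091],106); print(get_obs()['moment'])"
```

```text
time: 19.5
position: [0.5201, 0.0243, 0.0919]
tool_rot: [0.306, 0.639, -0.307, 0.636]
ft_force: [-0.2, -0.1, 0.3]
grip_width: 0.0151
t 19.5 pos [0.5201 0.0243 0.0919] q [-0.17  0.59  1.8  -0.    0.75 -0.84] F [-0.2 -0.1  0.3] w 0.0151
shift [ 0.9 -0.8  1.2]
tool y yaw 38.6
turn [-67.4  -0.3   0.1]
[-0.11121507  0.07805743  0.19447728]
```

```bash
python3 -m inch '[[0,[0.2,0,0],[2,0,0]],[0,[0.1,0,0],[2,0,0]]]'; python3 -c "
from h import *
goto([.5202,.0228,.091],106); print(get_obs()['moment'])"
```

```text
time: 19.75
position: [0.5202, 0.0244, 0.0919]
tool_rot: [0.329, 0.627, -0.331, 0.624]
ft_force: [-1.1, -1.0, 0.8]
grip_width: 0.0146
t 19.75 pos [0.5202 0.0244 0.0919] q [-0.17  0.59  1.8  -0.    0.75 -0.77] F [-1.1 -1.   0.8] w 0.0146
shift [ 0.9 -0.9  1.3]
tool y yaw 34.4
turn [-71.6  -0.2   0.1]
[-0.07057747  0.02823223  0.15144355]
```

Still 0.15 Nm at 71°, so the jaw is still moving. I go on in small turns until the moment rises.

```bash
python3 -m inch '[[0,[0.1,0,0],[2,0,0]],[0,[0.1,0,0],[2,0,0]]]'; python3 -c "
from h import *
goto([.5202,.0228,.091],106); print(get_obs()['moment'])"
```

```text
time: 20.0
position: [0.5204, 0.0244, 0.0919]
tool_rot: [0.352, 0.614, -0.353, 0.612]
ft_force: [-1.5, 0.3, 2.7]
grip_width: 0.0149
t 20.0 pos [0.5204 0.0244 0.0919] q [-0.17  0.59  1.8  -0.    0.75 -0.69] F [-1.5  0.3  2.7] w 0.0149
shift [ 0.9 -1.   1.3]
tool y yaw 30.2
turn [-75.8  -0.2   0.1]
[-0.04403255  0.13997081  0.15740421]
```

```bash
python3 -m inch '[[0,[0.1,0,0],[1.5,0,0]],[0,[0.1,0,0],[1.5,0,0]]]'; python3 -c "
from h import *
goto([.5202,.0228,.091],106); print(get_obs()['moment'])"
```

```text
time: 20.25
position: [0.5205, 0.0245, 0.0919]
tool_rot: [0.369, 0.604, -0.37, 0.602]
ft_force: [-0.7, -0.0, 2.8]
grip_width: 0.015
t 20.25 pos [0.5205 0.0245 0.0919] q [-0.17  0.59  1.8  -0.    0.75 -0.64] F [-0.7 -0.   2.8] w 0.015
shift [ 0.9 -1.   1.4]
tool y yaw 27.0
turn [-79.   -0.2   0.1]
[0.05827145 0.08587659 0.3189832 ]
```

The moment rose to 0.32 Nm at 79°, so the jaw is on the blank. I ease back slightly, release and rise.

```bash
python3 -m inch '[[0,[0.1,0,0],[1,0,0]],[0,[0,0,0],[-0.7,0,0]],[20,[0,0,0],[0,0,0]],[30,[0,0,0],[0,0,0]],[45,[0,0,0],[0,0,0]],[60,[0,0,0],[0,0,0]],[60,[0,0,0],[0,0,0]]]'; python3 -c "
from h import *
goto([.5202,.0228,.15],27); print(get_obs()['moment'])"
```

```text
time: 21.12
position: [0.5216, 0.0246, 0.0913]
tool_rot: [0.372, 0.602, -0.372, 0.601]
ft_force: [0.0, -0.3, -0.5]
grip_width: 0.0522
t 21.125 pos [0.5216 0.0246 0.0913] q [-0.17  0.59  1.8  -0.    0.75 -0.63] F [ 0.  -0.3 -0.5] w 0.0522
shift [-58.7  -2.1   0.9]
tool y yaw 26.5
turn [-0.5 -0.   0.1]
[ 0.02380419 -0.14018826 -0.01119012]
```

```bash
python3 -m inch '[[60,[-15,0,0],[0,0,0]],[60,[-25,0,0],[0,0,0]],[60,[-30,0,0],[0,0,0]],[60,[-20,0,20],[0,0,0]],[60,[0,0,40],[0,0,0]],[60,[0,0,40],[0,0,0]],[60,[0,0,0],[0,0,0]],[60,[0,0,0],[0,0,0]]]'
python3 - <<'E'
from h import *
goto([.5202,.0228,.15],27)
p=imaging.camera_params('wrist'); w=snap('wrist','w9.png'); s=snap('scene','s9.png')
for c in ('wrist','scene'):
  for n,z in (('bar',.11),('flange',.07),('collar',.07),('jaw',.07)): print(c,n,[(np.round(t['pixel']),round(t['confidence'],2),ray(c,t['pixel'],z).round(4)) for t in imaging.tip_of(c,n)[:1]])
print(bluebar(w,'wrist',.117,p,proj('wrist',[.52,.023,.117],p),60))
o=np.zeros((400,800,3),np.uint8); o[:250,:400]=cv2.resize(w,(400,250)); o[:400,400:]=cv2.resize(s[150:230,280:360],(400,400),interpolation=cv2.INTER_CUBIC)
cv2.imwrite('pics/z9.png',o[:,:,::-1])
E
```

```text
time: 22.12
position: [0.568, -0.0664, 0.1918]
tool_rot: [0.372, 0.6, -0.371, 0.603]
ft_force: [-0.7, -0.7, 1.0]
grip_width: 0.06
t 22.125 pos [ 0.568  -0.0664  0.1918] q [-0.31  0.49  1.6   0.    1.04 -0.78] F [-0.7 -0.7  1. ] w 0.06
shift [  41.4   -3.  -101.4]
tool y yaw 26.6
turn [-0.4  0.2 -0.2]
wrist bar [(array([174., 225.]), 0.88, array([ 0.478 , -0.1258,  0.11  ]))]
wrist flange [(array([ 57., 281.]), 0.91, array([ 0.3945, -0.2463,  0.07  ]))]
wrist collar []Traceback (most recent call last):
  File "<stdin>", line 5, in <module>
ValueError: it knows: bar, brush, collar, drive_mouth, flange, key, padlock, stand, tub, vice
```

Run:
```python
from h import *
p=imaging.camera_params('wrist'); w=cv2.imread('pics/w9.png')[:,:,::-1].copy(); s=snap('scene','s9.png')
for n,z in (('bar',.11),('flange',.07),('collar',.07)): print(n,[(np.round(t['pixel']),round(t['confidence'],2),ray('scene',t['pixel'],z).round(4)) for t in imaging.tip_of('scene',n)[:3]])
print(proj('wrist',[.52,.023,.07],p),bluebar(w,'wrist',.117,p,proj('wrist',[.52,.023,.117],p),60))
o=np.zeros((400,800,3),np.uint8); o[:250,:400]=cv2.resize(w,(400,250)); o[:400,400:]=cv2.resize(s[150:230,280:360],(400,400),interpolation=cv2.INTER_CUBIC)
cv2.imwrite('pics/z9.png',o[:,:,::-1])
```

```text
bar [(array([329., 183.]), 0.69, array([0.5157, 0.0155, 0.11  ])), (array([267., 118.]), 0.63, array([ 0.4279, -0.2546,  0.11  ])), (array([285., 152.]), 0.57, array([ 0.4979, -0.1318,  0.11  ]))]
flange [(array([332., 199.]), 0.8, array([0.5224, 0.0297, 0.07  ])), (array([271., 125.]), 0.63, array([ 0.4085, -0.2632,  0.07  ])), (array([287., 165.]), 0.57, array([ 0.501 , -0.1258,  0.07  ]))]
collar [(array([330., 196.]), 0.87, array([0.5177, 0.0216, 0.07  ])), (array([250., 156.]), 0.46, array([ 0.5312, -0.2251,  0.07  ]))]
[318.44221006  59.60940598] (array([0.52175751, 0.02273999]), (13.278800964355469, 62.869876861572266), np.float32(-58.478287), 2341)
```

View pics/z9.png

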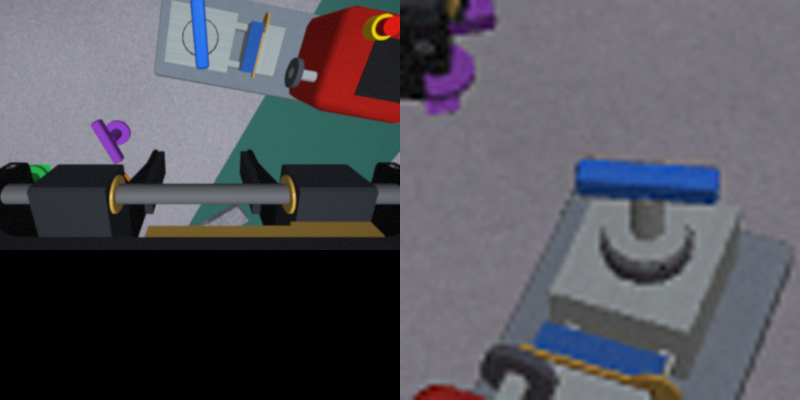

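The key stands upright with its flange flush on the collar. The blue jaw touches the brass blank, where there was a gap before, and the gripper is well clear. Handing in.

```bash
python3 -c "
from h import *
print(robot.hand_in()); print(get_obs()['time'])"
```

```text
the job is handed in; nothing more can be done
None
the job is handed in; nothing more can be done
```

The clamp key is seated in the collar, the vice jaw is closed on the brass blank, and the key is released. I handed the job in at about 22 s of the 67 s; no verdict was reported.

- **Search:** The hole yaw I read in the wrist camera (about 16°) was right, but my first try was off-centre and the key stopped on the drive. I swept it anticlockwise through a quarter turn at about 10 N and re-centred it, and it then dropped in without resistance.
- **Seating:** The key stopped at a tool height of 0.0917 m; about 0.0912 m was expected for flush.
- **Closing the jaw:** I turned it about 80° clockwise at roughly 0.15 Nm. The torque then rose to 0.32 Nm, which I took as the jaw stop, so I eased back and let go.
- **Last checks:** The pictures show the flange flush, the key upright and the jaw against the blank, with the gripper about 10 cm away. The bar centre measured (0.5218, 0.0227), about 1 mm from the collar.
- **Not confirmed or in disagreement:**
  - Jaw travel could not be measured directly.
  - The scene camera's less exact network points put the flange and bar about 8–9 mm to either side of the collar, which the picture does not support.
  - The bar's final yaw read about 5° off the gripper's, probably because the picture edge cut it off.
  - I did not re-measure the tub, padlock and brush, but I did not move the arm near them.

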